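# Put the passed stopper away and show the pourer to the inspection camera

### The arm

A 7-joint arm with a two-finger parallel gripper is mounted at the origin on the work surface; the furniture and walls round the work are solid. World frame = base frame: x ahead of the robot, y to its left, z up, the work surface at z = 0. Lengths are in m, angles in degrees, forces in N, time in s.
With the tool pointing down it reaches from about 0.425 to 0.875 m from the base axis. Payload 4.7 kg.
Tool frame: the origin (TCP) lies at the very end of the fingers, on their centre line; the grasp point (between the pads) lies 19 mm behind it; z points along the fingers, y is the line along which they close (so a half turn about z gives the same grasp; the last joint's range is limited). The gripper opens to 87 mm and grips with 3 to 60 N. Pads are 19 mm wide; open, the fingers measure 117 mm over their backs; the gripper's body (75 mm by 190 mm) begins 51 mm behind the grasp point.
Start: joints at [66.641, 18.392, -4.016, 83.108, 1.295, 78.541, -3.26], TCP at [0.266, -0.593, 0.223] pointing down, gripper open.
Joint ranges: [-163.93, 163.93], [-17.29, 119.83], [-79.2, 71.16], [3.27, 140.29], [-89.18, 269.18], [5.43, 117.66], [-154.24, 154.24]. Speed limits (degrees/s): [147.25, 147.25, 180, 180, 180, 180, 180].

### API

Orientations are given as [roll, pitch, yaw] about the fixed x, y, z axes, in that order (R = Rz(yaw) Ry(pitch) Rx(roll)).
In Python, from cell import get_obs, eyes, env gives the robot as it stands.
- The arm moves only by the tool servo_tool, never from a script. Its argument "series" is a list that holds one entry, the list of rows, each a list of 7 numbers: the shift along the tool's x, y, z in units of 300 mm (1.0 is 300 mm), then the turn, a rotation vector about the tool's x, y, z in units of pi rad (1.0 is pi rad), then the opening, from 0 (shut) to 1 (fully open). In form: [[[tx, ty, tz, wx, wy, wz, gripper], ...]]. A call has 1 to 12 rows; each row is the pose to reach, as a shift and turn from the pose commanded when the call began, along the tool's axes at that moment, turning the shorter way round; what a row does not reach only later rows make up. A row lasts 1/12 s, in which the tool goes at most 41.7 mm and 7.16 degrees, less where a joint would pass 70% of its speed; a pose out of reach is approached as far as the arm can. A call with a number of a shift or a turn outside -1 to 1 is refused whole. A call with a gripper value outside its range is refused whole. The fingers move at their own pace and stop on an object; "grip_force" is the grip in N (left out, the last holds). Time passes only in rows, so rows that repeat a pose let the fingers close. It gives the time, the measured TCP pose, the force, the opening and the grip force at its end, in the units of the state.
- get_obs(): the state, without advancing time (a new reading comes with each control period).
- eyes.read_camera(name): name is "scene" or "top" or "wrist"; returns a dict with "frame" (400x640x3 uint8, red, green, blue), "depth" (400x640 float32, m along the optical axis (not along the pixel's ray), 0 where there is no reading), "fx", "fy", "cx", "cy" (pixels), "origin" and "rotation" of the camera in the world; the wrist camera has in their place "mount" (4x4, takes a point from camera to tool coordinates, whose origin is the TCP and whose axes are the flange's). Camera axes: x right, y down, z forward; pixel columns grow to the right and rows downward; lengths in m; the calibration is good to about 2 mm. A picture is of the moment at which its call begins: read the wrist's pose just before it.
- env.sign_off(): hands the job in; it is judged then, once.
The state is a dict: "time_s": time; "qpos": joint angles; "joint_velocities": joint speeds; "effort": joint torques, N m; "tool_pos": TCP position; "tool_rot": TCP orientation; "force": force on the tool from outside, world axes, zero at the start; "wrist_torque": the same for the moment, N m; "grip_width": finger opening in m; "grasp_force": force on a finger pad.
Only numpy, scipy, OpenCV 4.12 (cv2) and the standard library are available. Lean on these libraries where they do the work, as an engineer would, in place of code of your own. Each camera call takes 0.05 s, during which the arm holds its last target. There are 200 camera calls.

### The job

We are checking the bottle fittings after washing. The gold stopper has passed: lower it gently into the deep blue crock, without dropping it, and let go; then take the pourer out of the wooden rack and hold it still in the air in front of the little inspection camera, its black plug end facing straight into the lens, in the middle of its view and 8 cm from the glass. Finish still holding it there, touching neither camera nor rack, and leave the silver stopper and the two corks where they stand.

Things in the scene. Friction and masses are not known exactly. Their poses are not given: they have to be found in the camera images.
- gold_stopper: gold-coloured turned bottle stopper, standing on the table on its round flange: 49 mm tall, flange 33 mm across and 11 mm high, waist 18 mm across at height 14 mm, rounded head 27 mm across at its widest, about 36 mm up, top at 49 mm; about 60 g. Origin: centre of its underside, z along its axis to the head. It and the silver stopper may change places.
- silver_stopper: silver stopper of the same shape and size; it stays where it is. Origin: centre of its underside.
- crock: deep blue ceramic crock, round, without handles, open at the top, fixed to the table: 136 mm across at the rim, 85 mm tall, walls 5 mm, inside about 120 mm across with a flat floor 6 mm above the table. Origin: centre of its underside.
- rack: dark wooden rack block, fixed: 54 mm (its x) by 156 mm (its y) by 28 mm high, with three round blind holes in a row along its y axis at y = -50, 0 and +50 mm, each 24 mm wide and 20 mm deep (hole floor 8 mm above the table). Two hold corks and one the pourer, in any order. Origin: centre of its underside.
- pourer: steel pourer standing in a hole of the rack, black plug down, 66 mm long. From its lower end: plug 20 mm across, 0 to 26 mm; flange 26 mm across, 26 to 33 mm; round steel spout 12 mm across, 33 to 66 mm (grip here). About 30 g. Origin: centre of the plug's end face; z along its axis, plug to spout. It has up to 2.5 mm of play in the hole and may lean a few degrees.
- cork_a: used cork standing in one of the rack's holes, 21 mm across, 44 mm tall; stays there. Origin: centre of its underside.
- cork_b: used cork standing in one of the rack's holes, 21 mm across, 42 mm tall; stays there. Origin: centre of its underside.
- camera_head: head of the small inspection camera, fixed on its stand: black box 46 x 46 x 34 mm, aluminium barrel 38 mm across, white light ring, dark lens. Origin: middle of the lens front, 100 mm above the table. z axis: the way it looks, upwards and back to the robot side, 35 degrees off the vertical (its turn on the table varies). The box reaches 56 mm behind the origin.
- camera_stand: stand of the inspection camera, fixed: dark round foot 90 mm across, 12 mm high, with a steel post at its rear. Origin: centre of the foot's underside, straight below the middle of the lens; the camera looks towards its -x side and up.
Mind the look-alikes: they are no part of the job. Leave any pink or purple look-alike of the pourer alone.

How it is judged (in metres and radians):
On the way, in this order (a step that is already met when the one before it is completed fails the run):
1. the gold stopper lies let go on the floor of the crock (horizontal distance between gold_stopper and crock below 0.058 m and height (world z) of gold_stopper below 0.045 m and contact force between gold_stopper and the fingers below 0.1 N and linear speed of gold_stopper below 0.05 m/s), for 0.2 s.
2. the pourer is held in front of the lens, plug end towards it (z of pourer in the frame of camera_head between 0.06 and 0.1 m and angle between the z axis of pourer and the z axis of camera_head, either way round below 0.21 rad and angle between pourer's own z axis and vertical below 1.2 rad and contact force between pourer and the fingers above 0.5 N), for 0.3 s.
At the end, for the whole second after the job is handed in: The gold stopper lies in the crock, let go. The pourer is held still in the fingers, clear of camera and rack, plug end towards the lens: its end face 60 to 100 mm from the lens along the line of sight and within 15 mm of that line each way, its axis within 12 degrees of it (all of step 2 and horizontal distance between gold_stopper and crock below 0.058 m and height (world z) of gold_stopper below 0.045 m and contact force between gold_stopper and the fingers below 0.1 N and x of pourer in the frame of camera_head between -0.015 and 0.015 m and y of pourer in the frame of camera_head between -0.015 and 0.015 m and linear speed of pourer below 0.03 m/s and contact force between each of pourer, the arm, the fingers and camera_stand below 0.1 N and contact force between each of the arm, the fingers, pourer and rack below 0.1 N); the arm keeps its last pose, push and grip.
It fails at once if the gold stopper is dropped into the crock (inside it, faster than 0.5 m/s: a fall of about 13 mm) or pressed hard against it (over 30 N) ((horizontal distance between gold_stopper and crock below 0.066 m and height (world z) of gold_stopper below 0.085 m and linear speed of gold_stopper above 0.5 m/s) or contact force between gold_stopper and crock above 30 N).
It fails at once if the silver stopper or a cork in the rack is moved by more than 30 mm (distance of any of silver_stopper, cork_a, cork_b from where it was at the start of the episode above 0.03 m).
It also fails if it takes over 54 s, if anything falls off the work surface, if the arm or the gripper's body presses on something with over 40 N, if the wrist force passes 120 N, or if a joint passes its speed limit or range.

## Working session

There is one attempt and no reset: what is moved stays moved. The work goes in short steps, Python scripts to look and compute and a tool call to move; the robot and the scene stay as the last step left them, time stands still between calls to the robot, and variables do not carry over. Pictures are saved under pics/ and viewed, at most 10 in all, crops included, and the job is handed in when it is done.

Besides the shell and the picture viewer there is one more tool, called after "Call:" as a command line: name --argument value ..., lists and objects as JSON in quotes. servo_tool: Moves the arm, as the interface text tells. Shifts and turns lie within -1 to 1; 1 stands for 300 mm of shift or pi rad of turn. Its arguments: {"type":"object","properties":{"series":{"type":"array"},"grip_force":{"type":"number"}},"required":["series"]}

```bash
mkdir -p pics; ls; python3 - <<'E'
from cell import get_obs, eyes, env
import cv2,numpy as np
o=get_obs();print(o)
for n in("scene","top"):
    c=eyes.read_camera(n)
    cv2.imwrite(f"pics/{n}0.png",c["frame"][:,:,::-1]);np.savez(f"{n}0.npz",**c)
    print(n,c["fx"],c["fy"],c["cx"],c["cy"],c["origin"],c["rotation"])
E
```

```text
pics
{'time_s': 0.0, 'qpos': array([66.63992924, 18.43724752, -4.01513268, 83.17568366,  1.29669238,
       78.54237522, -3.26039868]), 'joint_velocities': array([ 0.0481343 , -0.01944653,  0.00207469, -0.09680605, -0.12996595,
        0.14268826, -0.07875486]), 'effort': array([-4.88238254e-05, -4.91290891e+01, -4.04072385e-01, -3.12536001e+01,
       -6.38788892e-02,  4.36902547e-02,  1.64138864e-04]), 'tool_pos': array([ 0.26582391, -0.59253477,  0.22147518]), 'tool_rot': array([-1.79890033e+02,  7.70231256e-03,  2.41694056e+01]), 'force': array([0.65070177, 0.45654189, 0.13553697]), 'wrist_torque': array([-0.04289126, -0.00586861,  0.00076628]), 'grasp_force': 0.0, 'grip_width': 0.08693677141064422}
scene 508.1939109183187 508.1939109183187 322.75129134449224 195.59313937583906 [-0.15510626 -0.6059996   0.75790375] [-126.50910535    0.99520128  -52.55495318]
top 419.99957599778315 419.99957599778315 325.83336619940576 201.71692964971916 [ 0.46065522 -0.05869752  1.19669963] [-174.37566707   -1.11836026  -89.29753326]
```

View pics/scene0.png

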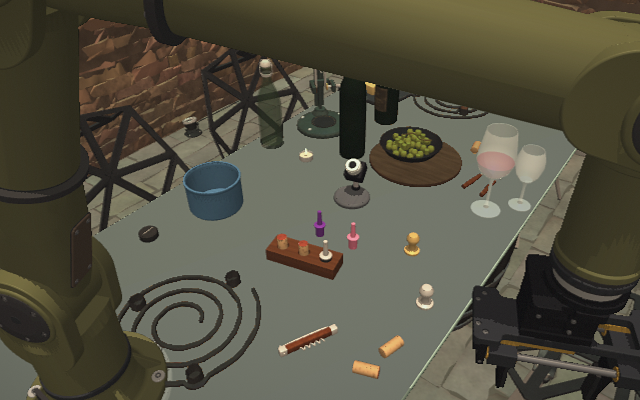

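View pics/top0.png

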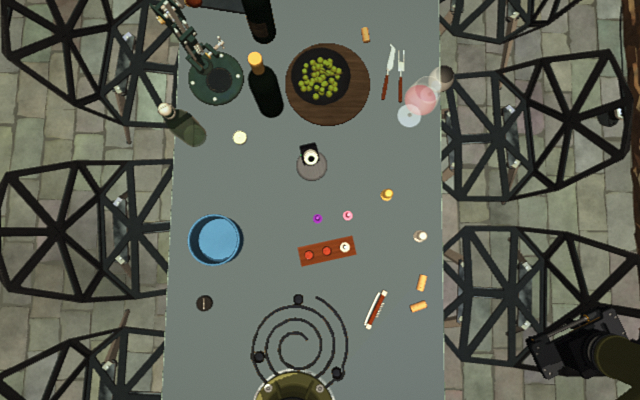

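Scene: gold stopper (412,243), silver stopper (426,295), pourer in the rack's right hole (326,255), crock (213,190), camera (353,168); purple (320,225) and pink (353,237) pourer look-alikes stand on the table. Top: gold (387,195), silver (420,236), rack pourer (344,247), crock (215,240), lens (311,157). The one meant is the white/steel pourer in the rack, since the other two are purple and pink.

```bash
cat > h.py <<'E'
import numpy as np,cv2
from scipy.spatial.transform import Rotation as R
def rot(a): return R.from_euler('xyz',a,degrees=True)
def cloud(c):
    v,u=np.mgrid[:400,:640];d=c["depth"]
    p=np.dstack([(u-c["cx"])/c["fx"]*d,(v-c["cy"])/c["fy"]*d,d])
    return p.reshape(-1,3)
def world(c,o=None):
    p=cloud(c)
    if o is None: w=rot(c["rotation"]).apply(p)+c["origin"]
    else:
        p=p@c["mount"][:3,:3].T+c["mount"][:3,3]
        w=rot(o["tool_rot"]).apply(p)+o["tool_pos"]
    w=w.reshape(400,640,3);w[c["depth"]==0]=np.nan
    return w
E
python3 - <<'E'
from h import *
S={n:dict(np.load(n+"0.npz")) for n in("scene","top")}
B={"top":dict(gold=(375,185,400,208),silver=(408,226,432,248),pourer=(336,239,353,255),corkm=(320,244,333,257),corkl=(302,248,316,262),rack=(294,232,360,270),crock=(185,210,248,272),cam=(295,138,330,184),purple=(312,212,324,224),pink=(341,209,355,222)),
"scene":dict(gold=(402,228,424,258),silver=(412,280,438,312),pourer=(317,238,335,264),cam=(330,150,372,212),rack=(262,230,346,280),crock=(180,158,248,220),purple=(312,206,328,238),pink=(345,218,362,252))}
for n,bs in B.items():
    w=world(S[n])
    print(n,"table z",np.round(np.nanmedian(w[280:300,230:250,2]) if n=="top" else np.nanmedian(w[300:320,340:380,2]),4))
    for k,(a,b,c,d) in bs.items():
        p=w[b:d,a:c].reshape(-1,3);p=p[p[:,2]>.007]
        top=p[p[:,2]>p[:,2].max()-.006]
        print(k,len(p),"min",p.min(0).round(3),"max",p.max(0).round(3),"med",np.median(p,0).round(3),"top",top.mean(0).round(3),len(top))
c=[S["scene"]["frame"][140:320,230:450],S["top"]["frame"][130:280,280:440]]
im=[cv2.resize(x,None,fx=s,fy=s,interpolation=2)[:,:,::-1] for x,s in zip(c,(1.8,2.16))]
cv2.imwrite("pics/crop0.png",np.hstack([x[:324] for x in im]))
E
```

```text
top table z 0.0002
gold 96 min [ 0.588 -0.284  0.007] max [ 0.614 -0.238  0.054] med [ 0.601 -0.248  0.045] top [ 0.601 -0.251  0.05 ] 16
silver 111 min [ 0.47  -0.357  0.007] max [ 0.501 -0.329  0.055] med [ 0.486 -0.341  0.043] top [ 0.486 -0.345  0.05 ] 14
pourer 270 min [ 0.431 -0.155  0.021] max [ 0.473 -0.11   0.075] med [ 0.452 -0.131  0.029] top [ 0.452 -0.132  0.072] 9
corkm 167 min [ 0.425 -0.099  0.007] max [ 0.459 -0.065  0.055] med [ 0.442 -0.082  0.029] top [ 0.441 -0.081  0.052] 35
corkl 191 min [ 0.411 -0.052  0.008] max [ 0.447 -0.016  0.057] med [ 0.428 -0.035  0.03 ] top [ 0.429 -0.033  0.053] 35
rack 1100 min [ 0.397 -0.163  0.007] max [ 0.49  -0.002  0.075] med [ 0.441 -0.082  0.029] top [ 0.452 -0.132  0.072] 9
crock 1458 min [0.4   0.14  0.007] max [0.534 0.305 0.091] med [0.466 0.233 0.038] top [0.464 0.219 0.087] 118
cam 849 min [ 0.639 -0.08   0.007] max [0.75  0.006 0.11 ] med [ 0.683 -0.035  0.014] top [ 0.694 -0.033  0.107] 46
purple 69 min [ 0.519 -0.067  0.023] max [ 0.542 -0.045  0.07 ] med [ 0.53  -0.056  0.031] top [ 0.53  -0.056  0.067] 6
pink 69 mi
[... 383 characters left out ...]
in [ 0.428 -0.157  0.013] max [ 0.48  -0.097  0.077] med [ 0.448 -0.134  0.031] top [ 0.449 -0.133  0.074] 16
cam 1307 min [ 0.637 -0.082  0.007] max [0.886 0.108 0.11 ] med [ 0.688 -0.036  0.015] top [ 0.69  -0.036  0.106] 45
rack 1962 min [ 0.394 -0.165  0.007] max [ 0.531 -0.001  0.077] med [ 0.43  -0.091  0.028] top [ 0.449 -0.133  0.074] 16
crock 2848 min [0.397 0.146 0.007] max [0.533 0.285 0.089] med [0.462 0.211 0.053] top [0.461 0.212 0.085] 282
purple 171 min [ 0.516 -0.068  0.007] max [ 0.541 -0.044  0.068] med [ 0.524 -0.059  0.031] top [ 0.527 -0.056  0.066] 14
pink 176 min [ 0.523 -0.153  0.007] max [ 0.552 -0.127  0.07 ] med [ 0.534 -0.143  0.031] top [ 0.536 -0.141  0.067] 11
```

View pics/crop0.png

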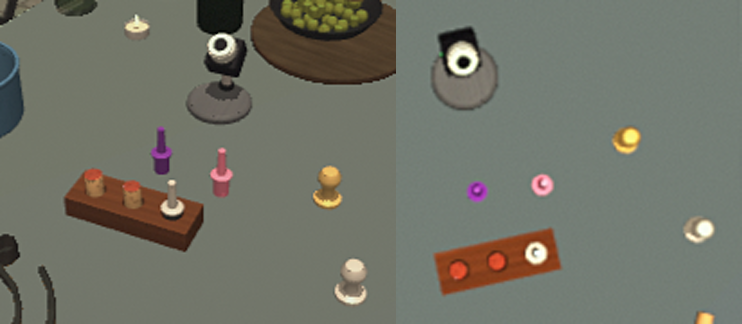

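Crop confirms: the gold stopper is the yellow one (right crop 627,140), the steel/white pourer stands in the rack hole (536,253), and the pink and purple ones stand free. Now fits for crock, rack and camera, plus a move calculator.

```bash
cat >> h.py <<'E'
def delta(pos,rpy,o=None):
    from cell import get_obs
    o=o or get_obs()
    r0=rot(o["tool_rot"]);t=r0.inv().apply(np.array(pos)-o["tool_pos"])/.3
    w=(r0.inv()*rot(rpy)).as_rotvec()/np.pi
    print("shift",t.round(4),"turn",w.round(4))
def circ(p):
    A=np.c_[2*p[:,:2],np.ones(len(p))];s=np.linalg.lstsq(A,(p[:,:2]**2).sum(1),rcond=None)[0]
    return s[:2],np.sqrt(s[2]+s[:2]@s[:2])
E
python3 - <<'E'
from h import *
for n,cb,mb,rb in(("top",(185,210,248,272),(295,138,330,184),(294,232,360,270)),("scene",(180,158,248,220),(330,150,372,212),(262,230,346,280))):
    c=dict(np.load(n+"0.npz"));w=world(c);f=c["frame"].astype(int)
    g=lambda b:(w[b[1]:b[3],b[0]:b[2]].reshape(-1,3),f[b[1]:b[3],b[0]:b[2]].reshape(-1,3))
    p,_=g(cb);q=p[(p[:,2]>.081)&(p[:,2]<.092)];h=cv2.minEnclosingCircle(q[:,:2].astype(np.float32));print(n,"crock",circ(q),h)
    p,_=g(rb);q=p[(p[:,2]>.024)&(p[:,2]<.031)];print(" rack",cv2.minAreaRect(q[:,:2].astype(np.float32)))
    p,k=g(mb);q=p[(p[:,2]>.009)&(p[:,2]<.017)];q=q[np.hypot(*(q[:,:2]-[.685,-.035]).T)<.06];print(" foot",cv2.minEnclosingCircle(q[:,:2].astype(np.float32)))
    m=(k.min(1)>170)&(p[:,2]>.06);q=p[m];u,s,v=np.linalg.svd(q-q.mean(0));print(" ring",m.sum(),q.mean(0),v[2]*np.sign(v[2,2]),s)
    m=(k.max(1)<60)&(p[:,2]>.03)&(p[:,0]<.78)&(p[:,2]<.105);print(" box",m.sum(),np.median(p[m],0),p[m].min(0),p[m].max(0))
E
python3 -c "
from h import *
delta([.43,-.42,.25],[180,0,64]);"
```

```text
top crock (array([0.46738881, 0.2159781 ]), np.float64(0.0649920935470754)) ((0.4674115478992462, 0.21618832647800446), 0.06806284189224243)
 rack ((0.44093823432922363, -0.08294185996055603), (0.054008420556783676, 0.1560324728488922), 13.093584060668945)
 foot ((0.6829361319541931, -0.0373225174844265), 0.04397151991724968)
 ring 101 [ 0.68762532 -0.03583275  0.10125966] [-0.51697929 -0.15100468  0.84257344] [0.10219784 0.09975671 0.02750267]
 box 145 [ 0.7131307  -0.02937524  0.08898331] [ 0.67618306 -0.05660562  0.06667333] [ 0.73169023 -0.00719453  0.10260214]
scene crock (array([0.46435335, 0.21477325]), np.float64(0.06511293848504687)) ((0.46356990933418274, 0.21832306683063507), 0.07207585871219635)
 rack ((0.43921899795532227, -0.08267240226268768), (0.0608324334025383, 0.1594720184803009), 13.529228210449219)
 foot ((0.6798354983329773, -0.03826184943318367), 0.04539887234568596)
 ring 83 [ 0.68371073 -0.03840136  0.10026105] [-0.4916355  -0.13112964  0.86087139] [0.09449098 0.08412888 0.02322582]
 box 233 [ 0.68741511 -0.04695191  0.07037539] [ 0.67168977 -0.0588661   0.04516097] [ 0.73018419 -0.01537553  0.1045604 ]
shift [ 0.7348 -0.3011 -0.0943] turn [-5.000e-04 -2.000e-04 -2.213e-01]
```

Call:
servo_tool --series '[[[0.735,-0.3,-0.09,0,0,-0.22,1],[0.735,-0.3,-0.09,0,0,-0.22,1],[0.735,-0.3,-0.09,0,0,-0.22,1],[0.735,-0.3,-0.09,0,0,-0.22,1],[0.735,-0.3,-0.09,0,0,-0.22,1],[0.735,-0.3,-0.09,0,0,-0.22,1],[0.735,-0.3,-0.09,0,0,-0.22,0.7],[0.735,-0.3,-0.09,0,0,-0.22,0.7],[0.735,-0.3,-0.09,0,0,-0.22,0.7],[0.735,-0.3,-0.09,0,0,-0.22,0.7]]]'

```text
time_s: 0.93
tool_pos: [0.4288, -0.4221, 0.249]
tool_rot: [-179.9, 0.0, 63.6]
force: [-0.0, -0.1, -0.8]
grip_width: 0.068
grasp_force: 0.0
```

```bash
python3 - <<'E'
from h import *
from cell import get_obs
o=get_obs();print(o["tool_pos"],o["tool_rot"],o["qpos"].round(1),o["time_s"],o["grip_width"],o["force"])
delta([.599,-.251,.13],[180,0,104],o)
E
```

```text
[ 0.42880633 -0.4220677   0.24898312] [-1.79930692e+02  3.95840726e-02  6.35867689e+01] [ 55.6  12.7 -16.   87.7   3.6  80.2  12.9] 0.9333 0.06800078539338356 [-0.04528082 -0.13886485 -0.80361881]
shift [0.7633 0.2549 0.3958] turn [-4.000e-04  1.000e-04 -2.245e-01]
```

Call:
servo_tool --series '[[[0.763,0.255,0.396,0,0,-0.2245,0.7],[0.763,0.255,0.396,0,0,-0.2245,0.7],[0.763,0.255,0.396,0,0,-0.2245,0.7],[0.763,0.255,0.396,0,0,-0.2245,0.7],[0.763,0.255,0.396,0,0,-0.2245,0.7],[0.763,0.255,0.396,0,0,-0.2245,0.7],[0.763,0.255,0.396,0,0,-0.2245,0.7],[0.763,0.255,0.396,0,0,-0.2245,0.7],[0.763,0.255,0.396,0,0,-0.2245,0.7],[0.763,0.255,0.396,0,0,-0.2245,0.7]]]'

```text
time_s: 1.77
tool_pos: [0.5991, -0.252, 0.1306]
tool_rot: [-179.9, 0.1, 104.0]
force: [-0.9, -0.4, 0.1]
grip_width: 0.0607
grasp_force: 0.0
```

```bash
python3 - <<'E'
from h import *
from cell import get_obs,eyes
o=get_obs();print(o["tool_pos"],o["tool_rot"],o["qpos"].round(1),o["time_s"],o["grip_width"],o["force"])
c=eyes.read_camera("wrist");cv2.imwrite("pics/w1.png",c["frame"][:,:,::-1]);print(c["mount"].round(3))
w=world(c,o);m=(np.hypot(w[...,0]-.6,w[...,1]+.251)<.03)&(w[...,2]<.06)&(w[...,2]>.006)
p=w[m];v,u=np.nonzero(m);print(len(p),u.min(),u.max(),v.min(),v.max(),p.min(0),p.max(0))
for lo,hi in((.006,.013),(.03,.04),(.044,.06)):
    q=p[(p[:,2]>lo)&(p[:,2]<hi)]
    if len(q):print(lo,len(q),q.mean(0),cv2.minEnclosingCircle(q[:,:2].astype(np.float32)))
delta([.599,-.251,.017],[180,0,104],o)
E
```

```text
[ 0.59909658 -0.25197009  0.13063314] [-1.79924862e+02  6.70392281e-02  1.03971827e+02] [ 41.2  23.9 -26.8  88.9  11.3  70.   26.5] 1.7667 0.060682017002649885 [-0.93032784 -0.44379062  0.14694562]
[[ 0.    -0.962 -0.274  0.076]
 [ 1.     0.     0.001  0.001]
 [-0.001 -0.274  0.962 -0.161]
 [ 0.     0.     0.     1.   ]]
833 305 334 180 216 [ 0.58801235 -0.26439549  0.00600191] [ 0.61737091 -0.23629582  0.04839355]
0.006 136 [ 0.60007844 -0.24330844  0.00708714] ((0.6026719212532043, -0.2509857714176178), 0.014918871223926544)
0.03 140 [ 0.60050079 -0.24558753  0.03786752] ((0.6021451354026794, -0.2512836456298828), 0.013715878129005432)
0.044 356 [ 0.60183084 -0.25107865  0.04582079] ((0.6019386053085327, -0.2515905201435089), 0.01022255327552557)
shift [0.0037 0.001  0.3788] turn [-0.0004  0.0004 -0.0002]
```

View pics/w1.png

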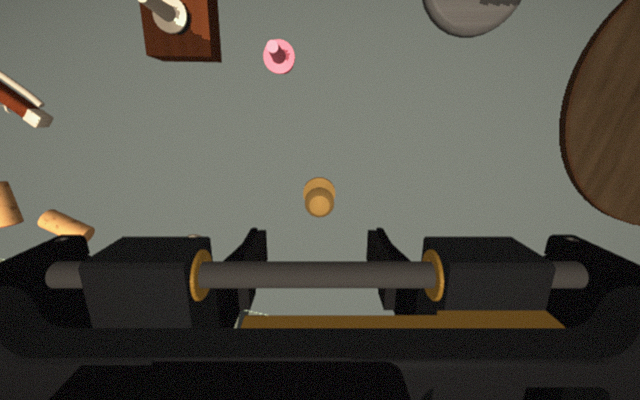

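Wrist view shows the gold stopper at (319,197), centred between the fingers. Refined position is (0.601, -0.251). Descend and grip.

Call:
servo_tool --series '[[[0.001,0.007,0.1,0,0,0,0.7],[0.001,0.007,0.18,0,0,0,0.7],[0.001,0.007,0.26,0,0,0,0.7],[0.001,0.007,0.33,0,0,0,0.7],[0.001,0.007,0.378,0,0,0,0.7],[0.001,0.007,0.378,0,0,0,0.7],[0.001,0.007,0.378,0,0,0,0],[0.001,0.007,0.378,0,0,0,0],[0.001,0.007,0.378,0,0,0,0],[0.001,0.007,0.378,0,0,0,0],[0.001,0.007,0.378,0,0,0,0],[0.001,0.007,0.378,0,0,0,0]]]' --grip_force 15

```text
time_s: 2.82
tool_pos: [0.6026, -0.2485, 0.0181]
tool_rot: [180.0, 0.1, 104.2]
force: [-0.3, 0.1, -0.1]
grip_width: 0.029
grasp_force: 0.3
```

Call:
servo_tool --series '[[[0,0,0,0,0,0,0],[0,0,0,0,0,0,0],[0,0,0,0,0,0,0],[0,0,0,0,0,0,0],[0,0,-0.1,0,0,0,0],[0,0,-0.2,0,0,0,0],[0,0,-0.3,0,0,0,0],[0,0,-0.4,0,0,0,0],[0,0,-0.5,0,0,0,0],[0,0,-0.6,0,0,0,0],[0,0,-0.6,0,0,0,0],[0,0,-0.6,0,0,0,0]]]'

```text
time_s: 3.82
tool_pos: [0.6034, -0.2484, 0.1993]
tool_rot: [179.8, 0.1, 104.2]
force: [-0.3, -0.3, -2.2]
grip_width: 0.0253
grasp_force: 14.9
```

```bash
python3 - <<'E'
from h import *
from cell import get_obs
o=get_obs();print(o["tool_pos"],o["tool_rot"],o["qpos"].round(1),o["time_s"],o["grip_width"],o["force"],o["grasp_force"])
delta([.534,-.017,.2],[180,0,104],o)
delta([.466,.2155,.2],[180,0,104],o)
E
```

```text
[ 0.60344507 -0.24837949  0.19925631] [1.79810946e+02 1.32981391e-01 1.04191335e+02] [ 41.3  21.4 -27.5  84.   10.   76.8  27.3] 3.8167 0.02525619591926478 [-0.31095235 -0.31038096 -2.20338947] 14.91475441649527
shift [ 0.8045 -0.0353 -0.0045] turn [0.0011 0.0007 0.0011]
shift [ 1.6114 -0.0651 -0.0064] turn [0.0011 0.0007 0.0011]
```

Call:
servo_tool --series '[[[0.08,-0.003,0,0,0,0,0],[0.18,-0.018,0,0,0,0,0],[0.3,-0.018,0,0,0,0,0],[0.42,-0.018,0,0,0,0,0],[0.54,-0.035,0,0,0,0,0],[0.66,-0.035,0,0,0,0,0],[0.76,-0.035,0,0,0,0,0],[0.805,-0.035,0,0,0,0,0]]]'

```text
time_s: 4.48
tool_pos: [0.5305, -0.0115, 0.1956]
tool_rot: [-179.8, -0.1, 104.5]
force: [-0.2, 0.6, -0.6]
grip_width: 0.0252
grasp_force: 14.9
```

Call:
servo_tool --series '[[[0.08,0,0,0,0,0,0],[0.18,-0.01,0,0,0,0,0],[0.3,-0.02,0,0,0,0,0],[0.42,-0.03,0,0,0,0,0],[0.54,-0.03,0,0,0,0,0],[0.66,-0.03,0,0,0,0,0],[0.76,-0.03,0,0,0,0,0],[0.807,-0.03,0,0,0,0,0],[0.807,-0.03,0,0,0,0,0],[0.807,-0.03,0,0,0,0,0]]]'

```text
time_s: 5.32
tool_pos: [0.4643, 0.2154, 0.1961]
tool_rot: [-179.9, 0.0, 104.3]
force: [-0.3, -0.3, 0.4]
grip_width: 0.0253
grasp_force: 14.9
```

```bash
python3 - <<'E'
from h import *
from cell import get_obs,eyes
o=get_obs();print(o["tool_pos"],o["tool_rot"],o["qpos"].round(1),o["time_s"],o["grip_width"],o["force"],o["grasp_force"])
c=eyes.read_camera("wrist");cv2.imwrite("pics/w2.png",c["frame"][:,:,::-1])
w=world(c,o);m=(np.hypot(w[...,0]-.466,w[...,1]-.2155)<.08)&(w[...,2]<.092)&(w[...,2]>.08);q=w[m];print(m.sum(),circ(q),q[:,2].max())
m=(np.hypot(w[...,0]-o["tool_pos"][0],w[...,1]-o["tool_pos"][1])<.019)&(w[...,2]<.25)&(w[...,2]>.15);q=w[m];print("stopper?",m.sum(),q.min(0) if len(q) else 0)
delta([.466,.2155,.025],[180,0,104],o)
E
```

```text
[0.46434715 0.21544621 0.19609939] [-1.79885302e+02  1.53967495e-02  1.04257880e+02] [ 17.4   5.7 -47.4 103.1   4.3  73.2 -16.9] 5.3167 0.025255726442836957 [-0.27430389 -0.27683349  0.39649322] 14.91331098777664
1739 (array([0.46665221, 0.21703333]), np.float64(0.06484830175401848)) 0.0851789134741596
stopper? 3018 [0.44629018 0.19974434 0.17759112]
shift [-0.001   0.0065  0.5703] turn [-0.0006  0.0001  0.0014]
```

View pics/w2.png

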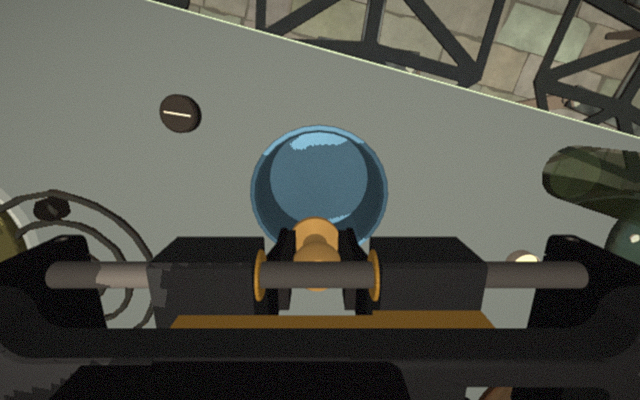

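The stopper hangs between the fingers at (317,240) with the crock below at (318,190). Its underside is about 18.5 mm below the TCP. Lower slowly.

Call:
servo_tool --series '[[[0,0.006,0.06,0,0,0,0],[0,0.006,0.13,0,0,0,0],[0,0.006,0.2,0,0,0,0],[0,0.006,0.26,0,0,0,0],[0,0.006,0.31,0,0,0,0],[0,0.006,0.35,0,0,0,0],[0,0.006,0.39,0,0,0,0],[0,0.006,0.43,0,0,0,0],[0,0.006,0.465,0,0,0,0],[0,0.006,0.495,0,0,0,0],[0,0.006,0.52,0,0,0,0],[0,0.006,0.535,0,0,0,0]]]'

```text
time_s: 6.37
tool_pos: [0.4663, 0.216, 0.0358]
tool_rot: [-179.9, 0.0, 104.2]
force: [0.1, 0.0, -0.0]
grip_width: 0.0252
grasp_force: 14.9
```

Call:
servo_tool --series '[[[0,0,0.007,0,0,0,0],[0,0,0.014,0,0,0,0],[0,0,0.02,0,0,0,0],[0,0,0.025,0,0,0,0],[0,0,0.028,0,0,0,0],[0,0,0.028,0,0,0,0]]]'

```text
time_s: 6.87
tool_pos: [0.4666, 0.2162, 0.0285]
tool_rot: [180.0, 0.0, 104.2]
force: [0.5, -0.1, -1.0]
grip_width: 0.0251
grasp_force: 14.9
```

Call:
servo_tool --series '[[[0,0,0.004,0,0,0,0],[0,0,0.008,0,0,0,0],[0,0,0.01,0,0,0,0],[0,0,0.01,0,0,0,0]]]'

```text
time_s: 7.2
tool_pos: [0.4665, 0.2161, 0.0253]
tool_rot: [-180.0, 0.0, 104.2]
force: [-0.0, 0.4, -0.6]
grip_width: 0.0249
grasp_force: 14.9
```

Call:
servo_tool --series '[[[0,0,0,0,0,0,0.33],[0,0,0,0,0,0,0.36],[0,0,0,0,0,0,0.4],[0,0,0,0,0,0,0.45],[0,0,0,0,0,0,0.5],[0,0,0,0,0,0,0.5],[0,0,0,0,0,0,0.5],[0,0,0,0,0,0,0.5]]]'

```text
time_s: 7.87
tool_pos: [0.4666, 0.2162, 0.0254]
tool_rot: [180.0, 0.0, 104.2]
force: [0.1, 0.7, 0.1]
grip_width: 0.0433
grasp_force: 0.0
```

Released; go straight up and across towards the rack.

Call:
servo_tool --series '[[[0,0,-0.05,0,0,0,0.5],[0,0,-0.12,0,0,0,0.5],[0,0,-0.22,0,0,0,0.5],[0,0,-0.34,0,0,0,0.5],[0,0,-0.46,0,0,0,0.5],[0,0,-0.57,0,0,0,0.5],[-0.12,0,-0.58,0,0,0,0.5],[-0.25,0,-0.58,0,0,0,0.5],[-0.38,0,-0.58,0,0,0,0.5],[-0.5,0,-0.58,0,0,0,0.5],[-0.6,0,-0.58,0,0,0,0.5],[-0.65,0,-0.58,0,0,0,0.5]]]'

```text
time_s: 8.87
tool_pos: [0.5149, 0.0218, 0.1993]
tool_rot: [-180.0, 0.1, 103.8]
force: [-0.7, 0.2, -0.3]
grip_width: 0.0436
grasp_force: 0.0
```

```bash
python3 - <<'E'
from h import *
from cell import get_obs,eyes
o=get_obs();print(o["tool_pos"],o["tool_rot"],o["time_s"])
w=world(eyes.read_camera("top"))[215:270,185:248].reshape(-1,3)
m=(np.hypot(w[:,0]-.466,w[:,1]-.216)<.052)&(w[:,2]>.02)&(w[:,2]<.07);print("gold in crock",m.sum(),np.median(w[m],0),w[m].max(0))
delta([.4505,-.1325,.15],[180,0,103.5],o)
E
```

```text
[0.51488323 0.02179457 0.19928353] [-1.79975743e+02  1.17817875e-01  1.03845472e+02] 8.8667
gold in crock 81 [0.4681632  0.2105412  0.05099937] [0.47936806 0.22500215 0.0585382 ]
shift [-0.4477 -0.3314  0.1653] turn [-0.0001  0.0007  0.0019]
```

Call:
servo_tool --series '[[[-0.08,-0.06,0.03,0,0,0,0.5],[-0.18,-0.13,0.06,0,0,0,0.5],[-0.28,-0.2,0.1,0,0,0,0.5],[-0.37,-0.27,0.13,0,0,0,0.5],[-0.43,-0.32,0.16,0,0,0,0.5],[-0.448,-0.331,0.165,0,0,0,0.5],[-0.448,-0.331,0.165,0,0,0,0.5],[-0.448,-0.331,0.165,0,0,0,0.5]]]'

```text
time_s: 9.58
tool_pos: [0.4517, -0.1262, 0.1503]
tool_rot: [179.9, -0.0, 104.2]
force: [-0.4, 0.2, -0.2]
grip_width: 0.0435
grasp_force: 0.0
```

```bash
python3 - <<'E'
from h import *
from cell import get_obs,eyes
o=get_obs();print(o["tool_pos"],o["tool_rot"],o["qpos"].round(1),o["time_s"])
c=eyes.read_camera("wrist");cv2.imwrite("pics/w3.png",c["frame"][:,:,::-1])
w=world(c,o);m=(np.hypot(w[...,0]-.4505,w[...,1]+.1325)<.02)&(w[...,2]<.08)&(w[...,2]>.03)
p=w[m];v,u=np.nonzero(m);print(len(p),u.min(),u.max(),v.min(),v.max())
for lo,hi in((.036,.046),(.046,.056),(.056,.066),(.066,.08)):
    q=p[(p[:,2]>lo)&(p[:,2]<hi)]
    if len(q):print(lo,len(q),q.mean(0),cv2.minEnclosingCircle(q[:,:2].astype(np.float32)),q[:,2].max())
delta([.4505,-.1325,.046],[180,0,103.5],o)
E
```

```text
[ 0.4516567  -0.12622869  0.15029318] [ 1.79946217e+02 -2.15139143e-02  1.04225172e+02] [ 4.200e+01  3.000e-01 -2.940e+01  1.124e+02  1.000e-01  6.720e+01
  2.670e+01] 9.5833
554 302 327 189 217
0.036 219 [ 0.45136679 -0.12916282  0.03755131] ((0.4517803192138672, -0.1311543732881546), 0.012591393664479256) 0.04542449797424555
0.046 45 [ 0.45086119 -0.12817058  0.05087204] ((0.45180732011795044, -0.13102538883686066), 0.005409860517829657) 0.055996552890977935
0.056 38 [ 0.45116467 -0.12826738  0.0609621 ] ((0.4515203833580017, -0.12979301810264587), 0.004275880753993988) 0.06592033321267986
0.066 93 [ 0.4517632  -0.13087957  0.07156353] ((0.4520987868309021, -0.13161039352416992), 0.004212554544210434) 0.07395048354107503
shift [-0.0194 -0.0092  0.3476] turn [ 0.0003 -0.0001  0.004 ]
```

View pics/w3.png

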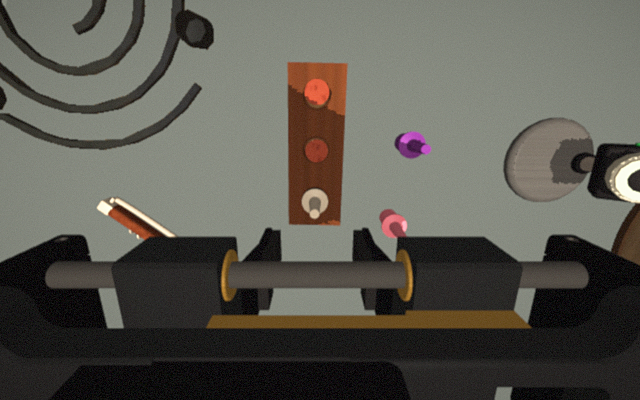

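The steel pourer stands at (314,205), nearly upright, at (0.452, -0.131). The corks at (317,92) and (317,150) are in line with the rack and clear of the finger plane. Descend and grip.

Call:
servo_tool --series '[[[-0.0156,-0.0035,0.08,0,0,0,0.5],[-0.0156,-0.0035,0.16,0,0,0,0.5],[-0.0156,-0.0035,0.23,0,0,0,0.5],[-0.0156,-0.0035,0.29,0,0,0,0.5],[-0.0156,-0.0035,0.33,0,0,0,0.5],[-0.0156,-0.0035,0.35,0,0,0,0.5],[-0.0156,-0.0035,0.35,0,0,0,0.5],[-0.0156,-0.0035,0.35,0,0,0,0.5]]]'

```text
time_s: 10.3
tool_pos: [0.4521, -0.1313, 0.0455]
tool_rot: [179.9, 0.0, 104.3]
force: [0.5, -0.1, 0.7]
grip_width: 0.0436
grasp_force: 0.0
```

Call:
servo_tool --series '[[[0,0,0,0,0,0,0.3],[0,0,0,0,0,0,0.2],[0,0,0,0,0,0,0.1],[0,0,0,0,0,0,0],[0,0,0,0,0,0,0],[0,0,0,0,0,0,0],[0,0,0,0,0,0,0],[0,0,0,0,0,0,0],[0,0,0,0,0,0,0],[0,0,0,0,0,0,0]]]' --grip_force 20

```text
time_s: 11.13
tool_pos: [0.4513, -0.1324, 0.0451]
tool_rot: [180.0, 0.0, 104.2]
force: [0.1, -0.2, 1.2]
grip_width: 0.0096
grasp_force: 20.0
```

Call:
servo_tool --series '[[[0,0,-0.03,0,0,0,0],[0,0,-0.07,0,0,0,0],[0,0,-0.12,0,0,0,0],[0,0,-0.18,0,0,0,0],[0,0,-0.26,0,0,0,0],[0,0,-0.35,0,0,0,0],[0,0,-0.45,0,0,0,0],[0,0,-0.54,0,0,0,0],[0,0,-0.6,0,0,0,0],[0,0,-0.6,0,0,0,0],[0,0,-0.6,0,0,0,0]]]'

```text
time_s: 12.05
tool_pos: [0.4515, -0.1323, 0.2262]
tool_rot: [179.9, 0.1, 104.2]
force: [0.2, -0.3, -0.0]
grip_width: 0.0096
grasp_force: 20.0
```

```bash
python3 - <<'E'
from h import *
from cell import get_obs,eyes
o=get_obs();print(o["tool_pos"],o["tool_rot"],o["qpos"].round(1),o["time_s"],o["grip_width"],o["grasp_force"])
# pourer in tool frame from scene+wrist
r=rot(o["tool_rot"])
fr=[]
for n in("scene","top","wrist"):
    c=eyes.read_camera(n);w=world(c,o if n=="wrist" else None)
    t=r.inv().apply(w.reshape(-1,3)-o["tool_pos"])
    m=(np.hypot(t[:,0],t[:,1])<.03)&(t[:,2]>.003)&(t[:,2]<.06)
    q=t[m];print(n,len(q),q.min(0).round(4) if len(q) else 0,q.max(0).round(4) if len(q) else 0)
    for lo,hi in((.003,.012),(.013,.024),(.024,.045)):
        s=q[(q[:,2]>lo)&(q[:,2]<hi)]
        if len(s)>8:print("  ",lo,len(s),s.mean(0).round(4),s.min(0).round(4),s.max(0).round(4))
    if n!="top":
        v,u=np.divmod(np.nonzero(m)[0],640);x=int(np.median(u)) if len(u) else 320;y=int(np.median(v)) if len(v) else 200
        x=min(max(x,75),565);y=min(max(y,75),325);fr.append(cv2.resize(c["frame"][y-75:y+75,x-75:x+75,::-1],(400,400),interpolation=2))
        # lens estimate
        if n=="wrist":
            f=c["frame"].reshape(-1,3);W=w.reshape(-1,3);m=(np.hypot(W[:,0]-.685,W[:,1]+.037)<.03)&(W[:,2]>.08)&(f.min(1)>150);print("ring",m.sum(),W[m].mean(0) if m.sum() else 0)
cv2.imwrite("pics/held.png",np.hstack(fr))
cz=np.array([-np.sin(np.radians(35))*np.cos(np.radians(15.5)),-np.sin(np.radians(35))*np.sin(np.radians(15.5)),np.cos(np.radians(35))])
Rt=R.align_vectors([-cz],[r.apply([0,0,1])])[0]*r
tgt=np.array([.682,-.0375,.1])+cz*.118
print(tgt,Rt.as_euler('xyz',degrees=True));delta(tgt,Rt.as_euler('xyz',degrees=True),o)
E
```

```text
[ 0.45154595 -0.13234739  0.22616504] [1.79906781e+02 9.51432787e-02 1.04185696e+02] [ 43.   -3.  -28.7 106.4  -1.4  76.1  28.9] 12.05 0.009577307419498436 19.963474964752095
scene 176 [-0.0117 -0.0135  0.0045] [0.0128 0.0094 0.0372]
   0.003 67 [-0.0027 -0.0058  0.0071] [-0.0117 -0.0135  0.0045] [0.0128 0.0094 0.0117]
   0.013 49 [-0.0026 -0.0067  0.0191] [-0.0095 -0.011   0.0134] [0.0079 0.0028 0.0239]
   0.024 57 [-0.0028 -0.0066  0.0299] [-0.0101 -0.0127  0.0243] [0.0082 0.0035 0.0372]
top 0 0 0
wrist 570 [ 0.002  -0.0098  0.003 ] [0.0134 0.0105 0.039 ]
   0.003 369 [0.0088 0.0007 0.0085] [ 0.0033 -0.0098  0.003 ] [0.0134 0.0105 0.0119]
   0.013 29 [0.0095 0.0003 0.0224] [ 0.0074 -0.0057  0.0202] [0.0103 0.0064 0.024 ]
   0.024 170 [0.0084 0.0007 0.0314] [ 0.002  -0.0089  0.0241] [0.0103 0.0103 0.039 ]
ring 936 [ 0.68731828 -0.03596171  0.1014097 ]
[ 0.61677954 -0.05558723  0.19665994] [145.00675553  -0.73618369 104.44850384]
shift [0.1133 0.5965 0.0991] turn [-0.1939  0.0049 -0.    ]
```

View pics/held.png

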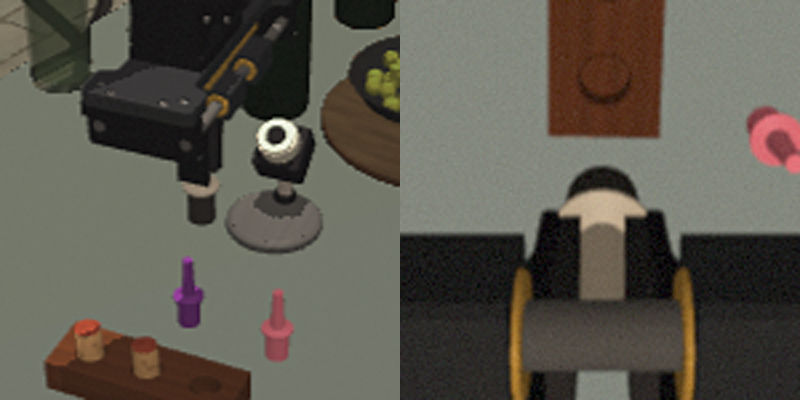

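Held: plug points straight down out of the fingers (left crop 200,205), aligned with the tool, and the plug end is 38 mm beyond the TCP. The lens ring is at (278,140) in the left crop. Now move to the camera with a 35° tilt.

Call:
servo_tool --series '[[[0.01,0.05,0,-0.01,0,0,0],[0.02,0.12,0,-0.03,0.001,0,0],[0.04,0.2,0.01,-0.055,0.002,0,0],[0.055,0.28,0.02,-0.08,0.002,0,0],[0.07,0.36,0.04,-0.105,0.003,0,0],[0.085,0.44,0.06,-0.13,0.004,0,0],[0.1,0.51,0.08,-0.155,0.004,0,0],[0.11,0.56,0.09,-0.175,0.005,0,0],[0.113,0.59,0.097,-0.19,0.005,0,0],[0.113,0.603,0.099,-0.194,0.005,0,0],[0.113,0.603,0.099,-0.194,0.005,0,0],[0.113,0.603,0.099,-0.194,0.005,0,0]]]'

```text
time_s: 13.2
tool_pos: [0.6178, -0.0551, 0.1947]
tool_rot: [145.2, -0.9, 104.5]
force: [-0.8, -0.4, -0.6]
grip_width: 0.0095
grasp_force: 20.0
```

```bash
python3 - <<'E'
from h import *
from cell import get_obs,eyes
o=get_obs();print(o["tool_pos"],o["tool_rot"],o["qpos"].round(1),o["time_s"],o["grip_width"],o["grasp_force"],o["force"])
r=rot(o["tool_rot"])
fr=[]
for n in("scene","wrist"):
    c=eyes.read_camera(n);w=world(c,o if n=="wrist" else None);W=w.reshape(-1,3);f=c["frame"].reshape(-1,3)
    np.savez(f"{n}9.npz",w=w,f=c["frame"])
    m=(np.linalg.norm(W-[.684,-.037,.1],axis=1)<.025)&(f.min(1)>150);q=W[m];print(n,m.sum())
    if m.sum()>20:
        for _ in range(3):
            u,s,v=np.linalg.svd(q-q.mean(0),full_matrices=False);d=(q-q.mean(0))@v[2];q=q[abs(d)<.0025]
        nrm=v[2]*np.sign(v[2,2]);print(" ring",q.mean(0),nrm,"tilt",np.degrees(np.arccos(nrm[2])),"az",np.degrees(np.arctan2(-nrm[1],-nrm[0])),len(q))
        e=np.c_[(q-q.mean(0))@v[0],(q-q.mean(0))@v[1]].astype(np.float32);(a,b),rad=cv2.minEnclosingCircle(e);print(" centre",q.mean(0)+a*v[0]+b*v[1],rad)
    t=r.inv().apply(W-o["tool_pos"]);m=(np.hypot(t[:,0],t[:,1])<.02)&(t[:,2]>.003)&(t[:,2]<.06)
    q=t[m];print(" pourer in tool",len(q),q.min(0) if len(q) else 0,q.max(0) if len(q) else 0)
    fr.append(cv2.resize(c["frame"][:,:,::-1] if n=="wrist" else c["frame"][80:240,240:496,::-1],(400,250)))
cv2.imwrite("pics/final.png",np.hstack(fr))
a=np.radians(15.5);s=np.sin(np.radians(35));cz=np.array([-s*np.cos(a),-s*np.sin(a),np.cos(np.radians(35))])
e=o["tool_pos"]+r.apply([0,0,.038])-[.684,-.037,.1]
print("along",e@cz,"off",e-(e@cz)*cz,"angle",np.degrees(np.arccos(-r.apply([0,0,1])@cz)))
E
```

```text
[ 0.61781046 -0.05507681  0.19466211] [145.18101676  -0.88516846 104.45326319] [ 40.6  -3.7 -27.8 118.6 -29.8  36.8  46.2] 13.2 0.009505348339559216 19.965105135779595 [-0.78293369 -0.42474711 -0.63087194]
scene 90
 ring [ 0.68336704 -0.03696069  0.10023174] [-0.50572425 -0.16823481  0.8461324 ] tilt 32.206533308367696 az 18.400280196129387 59
 centre [ 0.68295954 -0.0379259   0.09979627] 0.0183363426476717
 pourer in tool 48 [-0.01211624 -0.01155429  0.00497496] [0.0041806  0.00512144 0.0385871 ]
wrist 763
 ring [ 0.68321607 -0.03550385  0.09741136] [-0.55261274 -0.11470744  0.82550673] tilt 34.36010045166568 az 11.726526454745768 548
 centre [ 0.68345641 -0.03556546  0.09756369] 0.01697230339050293
 pourer in tool 569 [ 0.0021857  -0.01084312  0.00331212] [0.01336556 0.00941847 0.03892856]
along 0.0788977666848024 off [-0.00169103 -0.00010107 -0.00115992] angle 0.21445625287919354
```

View pics/final.png

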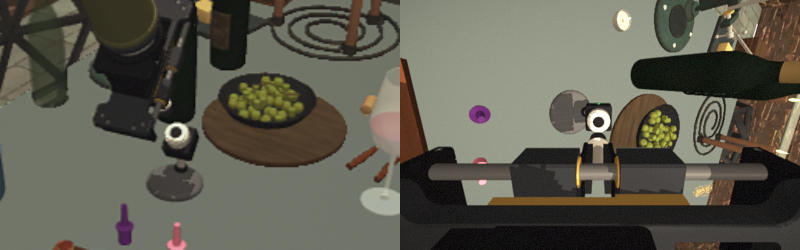

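The pourer sits on the lens line: plug end ≈79 mm away, about 2 mm off axis, well under 1° by the model. The lens ring shows at (177,135) left and (598,120) right. Hold for step 2, then hand in.

Call:
servo_tool --series '[[[0,0,0,0,0,0,0],[0,0,0,0,0,0,0],[0,0,0,0,0,0,0],[0,0,0,0,0,0,0],[0,0,0,0,0,0,0],[0,0,0,0,0,0,0],[0,0,0,0,0,0,0],[0,0,0,0,0,0,0],[0,0,0,0,0,0,0],[0,0,0,0,0,0,0]]]'

```text
time_s: 14.13
tool_pos: [0.6182, -0.0551, 0.1952]
tool_rot: [145.1, -0.8, 104.4]
force: [0.4, 0.0, -0.1]
grip_width: 0.0098
grasp_force: 20.0
```

```bash
python3 -c "
from cell import env,get_obs
o=get_obs();print(o['tool_pos'],o['tool_rot'],o['grasp_force'],o['joint_velocities'].round(2));print(env.sign_off())"
```

```text
[ 0.61816933 -0.05512749  0.19520093] [145.08145378  -0.84247153 104.44305042] 19.964913473522756 [-0.09  0.12  0.1  -0.11 -0.1  -0.04  0.07]
the job is handed in; nothing more can be done
None
```

The job is handed in (no verdict was returned): the gold stopper stands let go on the crock floor, and the pourer is held still about 79 mm in front of the lens by my measurement, plug end facing it and about 2 mm off the line of sight; the silver stopper and corks were not touched.

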